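Clear the setting plate and steer the laser cross onto the blue mark

TASK

Set the beam guide for the blue pipe size. First take the copper tube off the white setting plate and lay it flat in the tube tray beside the marker pen; then turn the black and the orange wing screw until the red laser lines cross on the blue mark's centre dot. Leave the pen and the other things on the bench where they are.

Things in the scene. Friction and masses are not known exactly. Their poses are not given: they have to be found in the camera images.
- beam_guide: Beam guide, one fixed unit (mm, own frame, z = 0 worktop). Its -x side faces the robot's left, its +y side away from the robot, within 0.25 rad. Dark base 110 (x) x 176 (y) x 12 centred on the origin; grey bridge on it, x -18..38, y -87..87, top z = 150, with two wing screws; lasers and tilting mirrors below throw a red cross on the white setting plate, 140 (x) x 150 (y) x 5, centred at x = -145, y = 0.
- swing_screw (a joint): Angle (rad) of the screw with the BLACK wing at x = 10, y = 55 mm of the beam guide (the farther from the robot). Vertical axis, grows anticlockwise seen from above, stops at -2.4 and 2.4, starts within 0.5 of 0; 0.06 N m friction holds it where left. 1 rad moves the cross 25 mm to the guide's +y (away from the robot): cross y = 25 mm x angle, whatever the other screw does.
- throw_screw (a joint): Angle (rad) of the screw with the ORANGE wing at x = 10, y = -55 mm of the beam guide (the nearer to the robot). Same make, sense, stops, start and friction as the black one. 1 rad moves the cross 25 mm to the guide's +x (to the robot's right): cross x = -145 mm + 25 mm x angle, whatever the other screw does.
- swing_screw_grip (a point): Centre of the black wing on the screw's axis, 184 mm above the worktop: a bar 64 long, 14 thick, 30 high (170 to 200 above the worktop). Its length lies along this point's x axis, which is the beam guide's x at joint angle 0, and turns with the joint.
- throw_screw_grip (a point): Centre of the orange wing on the screw's axis, 184 mm above the worktop: a bar 64 long, 14 thick, 30 high (170 to 200 above the worktop). Its length lies along this point's x axis, which is the beam guide's x at joint angle 0, and turns with the joint.
- line_a_mid (a point): Middle of the red light line that the black screw shifts: 134 mm long along the beam guide's x, 4 mm wide, on the plate. The crossing of the two lines has this point's y (beam guide frame).
- line_b_mid (a point): Middle of the red light line that the orange screw shifts: 144 mm long along the beam guide's y, 4 mm wide, on the plate. The crossing of the two lines has this point's x (beam guide frame).
- ring_blue: Blue mark, a flat sticker on the setting plate, 5 mm above the worktop: ring 40 mm outside, 28 mm inside diameter with a dot 14 mm across in its centre, where the origin is; axes as the beam guide's. One of four (blue, yellow, green, black) in any order, one near each corner of the plate, about 30 mm in x and 36 mm in y from the plate's centre.
- copper_tube: Copper tube: bare, straight, round, 200 mm long, 13.6 mm diameter, 40 to 70 g, lying on the setting plate (its underside 5 mm above the worktop). Its length is along its own y axis; origin on the tube's skin at half length.
- tube_mid (a point): Middle of the copper tube, on its centre line (12 mm above the worktop at the start).
- tube_tray: Tube tray, fixed, between the robot and the beam guide: shallow aluminium tray with a black floor, 225 (x) x 125 (y) mm outside, walls 4 thick, rim 21 and floor 7 above the worktop; origin under its centre, long side along its own x (left-right for the robot). A marker pen lies lengthwise in it, 12 to 40 mm to the +y side of its middle line (robot's side); the tube goes on the wider free side.
- marker: Bystander: black and white marker pen, 131 x 16 x 17, lying in the tube tray; origin under its middle, long axis its y (sizes in mm).
- masking_tape: Bystander: roll of masking tape, 92 across, 25 high, left front of the worktop; origin under its centre (sizes in mm).
- tape_measure: Bystander: tape measure, dark with a yellow label, 64 x 72 x 33, right front of the tray; origin under its centre (sizes in mm).
- mug: Bystander: green and white mug, 101 high, left front; origin under its centre (sizes in mm).
- spray_bottle: Bystander: teal spray bottle with a yellow head, 249 high, standing left of and behind the setting plate; origin under its middle (sizes in mm).
- bench_brush: Bystander: orange hand brush, 57 x 154 x 91, standing on its bristles behind the beam guide; origin under its centre (sizes in mm).

How it is judged:
By the outcome, as a careful person would: the job done as asked, in the order asked, and still so for the second after the job is handed in, with the robot touching nothing.
It also fails if it takes over 72 s, if anything falls off the work surface, if the arm or the gripper's body presses on something with over 40 N, if the wrist force passes 120 N, or if a joint passes its speed limit or range.

ROBOT

A 6-joint arm with a two-finger parallel gripper is mounted at the origin on a cart in front of the work surface, level with it; the furniture and walls round the work are solid. World frame = base frame: x ahead of the robot, y to its left, z up, the work surface at z = 0. Lengths are in m, angles in rad, forces in N, time in s.
With the tool pointing down it reaches from about 0.425 to 0.925 m from the base axis. Payload 12.5 kg.
Tool frame: the origin (TCP) lies between the finger pads; the fingertips stand 14 mm ahead of it and the grasp point (between the pads) lies 5 mm behind it; z points along the fingers, y is the direction in which the jaws open and shut (so a half turn about z gives the same grasp; the last joint's range is limited). The gripper opens to 85 mm and grips with 20 to 120 N. Pads are 22 mm wide; open, the fingers measure 114 mm over their backs; the gripper's body (76 mm by 85 mm) begins 54 mm behind the grasp point. The pads swing forward as they close: fully open they stand 13 mm farther back than shut.
Start: joints at [-0.106, 0.491, 1.559, -0, 1.092, -0.106], TCP at [0.625, 0, 0.245] pointing down, gripper open.
Joint ranges: [-3.1, 3.1], [-0.84, 2.19], [0.05, 2.79], [-1.13, 4.28], [0.06, 2.93], [-2.69, 2.69]. Speed limits (rad/s): [2.22, 2.22, 2.79, 3.14, 3.14, 3.14].

INTERFACE

Orientations are given as a unit quaternion [x, y, z, w].
In Python, from bench import robot gives the robot as it stands. The module is installed in compiled form; this text tells all that it offers.
- The arm moves only by the tool step_arm, never from a script. Its arguments are lists of equal length, an entry for each row: "rot": the turn, a rotation vector about the world's x, y, z in degrees, a list of three; "translation": the shift along the world's x, y, z in mm, a list of three; "claw": the closure, from -1 (fully open) to 1 (shut). In form: {"rot": [[ax, ay, az], ...], "translation": [[x, y, z], ...], "claw": [claw, ...]}. A call has 1 to 20 rows; each row shifts and turns the pose as measured when the row begins; what a row does not reach is not made up. A row lasts 1/8 s, in which the tool goes at most 62.5 mm and 10.7 degrees, less where a joint would pass 70% of its speed; a pose out of reach is approached as far as the arm can. A call with a gripper value outside its range is refused whole. The fingers move at their own pace and stop on an object; the grip force is fixed at half the most. Time passes only in rows, so rows that do not move let the fingers close. It gives the time, the measured TCP pose, the force and the opening at its end, in the units of the state.
- robot.get_state(): the state, without advancing time (a new reading comes with each control period).
- robot.grab_frame(name): name is "scene" or "side" or "wrist"; returns a dict with "img" (480x640x3 uint8, red, green, blue), "fx", "fy", "cx", "cy" (pixels), "k1" (the pictures are not rectified: a ray, as slopes to the right and down, at radius r is drawn at 1 + k1 r^2 times it, then the intrinsics apply), "R" (3x3) and "t" (3): a world point X has camera coordinates R X + t. Camera axes: x right, y down, z forward; pixel columns grow to the right and rows downward; lengths in m; the calibration is good to about 2 mm. A picture is of the moment at which its call begins. There is no depth.
- robot.sign_off(): hands the job in, once; it reports no verdict.
The state is a dict: "time_s": time; "qpos": joint angles; "joint_vel": joint speeds; "joint_torque": joint torques, N m; "eef_pos": TCP position; "ee_rot": TCP orientation; "ft_force": force on the tool from outside, world axes, zero at the start; "ft_torque": the same for the moment, N m; "opening": finger opening in m.
Only numpy, scipy, OpenCV 4.12 (cv2) and the standard library are available. Lean on these libraries where they do the work, as an engineer would, in place of code of your own. Each camera call takes 0.05 s, during which the arm holds its last target.

## Working session

There is one attempt and no reset: what is moved stays moved. The work goes in short steps, Python scripts to look and compute and a tool call to move; the robot and the scene stay as the last step left them, time stands still between calls to the robot, and variables do not carry over. Pictures are saved under pics/ and viewed, and the job is handed in when it is done.

Besides the shell and the picture viewer there is one more tool, called in YAML: its name, and indented under it one key for each argument. step_arm: Moves the arm, as the interface text tells. Its arguments: {"type":"object","properties":{"rot":{"type":"array","items":{"type":"array","items":{"type":"number"}}},"translation":{"type":"array","items":{"type":"array","items":{"type":"number"}}},"claw":{"type":"array","items":{"type":"number"}}},"required":["rot","translation","claw"]}

```bash
mkdir -p pics; cat > h.py <<'E'
import numpy as np,cv2
from bench import robot
def grab(n,fn=None):
    f=robot.grab_frame(n)
    if fn: cv2.imwrite('pics/'+fn,cv2.cvtColor(f['img'],cv2.COLOR_RGB2BGR))
    return f
def ray(f,px):
    px=np.atleast_2d(np.array(px,float))
    K=np.array([[f['fx'],0,f['cx']],[0,f['fy'],f['cy']],[0,0,1]])
    n=cv2.undistortPoints(px.reshape(-1,1,2),K,np.array([f['k1'],0,0,0.])).reshape(-1,2)
    R=np.array(f['R']);t=np.array(f['t'])
    d=np.c_[n,np.ones(len(n))]@R
    return -R.T@t,d
def plane(f,px,z):
    o,d=ray(f,px)
    return o+d*((z-o[2])/d[:,2])[:,None]
def proj(f,X):
    X=np.atleast_2d(X);K=np.array([[f['fx'],0,f['cx']],[0,f['fy'],f['cy']],[0,0,1]])
    R=np.array(f['R']);t=np.array(f['t'],float)
    return cv2.projectPoints(X.astype(float),cv2.Rodrigues(R)[0],t,K,np.array([f['k1'],0,0,0.]))[0].reshape(-1,2)
E
python3 - <<'E'
from h import *
for n in("scene","side","wrist"):
    f=grab(n,n+'0.png');R=np.array(f['R']);print(n,f['fx'],f['k1'],-R.T@np.array(f['t']),R[2])
s=robot.get_state();print(s)
E
```

```text
scene 540.9522501832922 -0.06388219168141542 [0.0026888  0.6863522  1.01033486] [ 0.50785084 -0.40599779 -0.75977189]
side 515.9992415315056 -0.027902499876238093 [0.43972406 0.98966341 1.34302982] [ 0.09334077 -0.5346484  -0.83990392]
wrist 392.55737223631104 0.003220066919439242 [0.62426174 0.07042914 0.37353427] [-0.00168521 -0.27611502 -0.96112312]
{'time_s': 0.15, 'qpos': array([-1.05603083e-01,  4.91411295e-01,  1.55934392e+00,  2.59752370e-05,
        1.09169858e+00, -1.05596018e-01]), 'joint_vel': array([-2.21779381e-05, -1.96072520e-03, -7.23161857e-04, -1.12255893e-03,
       -1.89100007e-03, -8.86286311e-04]), 'joint_torque': array([ 2.22927323e-03, -6.18710160e+01, -2.61691117e+01, -6.12520193e-05,
        3.21192107e-03,  1.30420885e-04]), 'eef_pos': array([6.24833076e-01, 4.40804570e-05, 2.44856194e-01]), 'ee_rot': array([ 7.07113451e-01,  7.07099980e-01, -2.61712707e-04, -3.42100093e-04]), 'ft_force': array([ 0.25356194, -0.55292014, -0.67557671]), 'ft_torque': array([-0.03481159, -0.00658905,  0.04003217]), 'opening': 0.08546215634923512}
```

View pics/scene0.png

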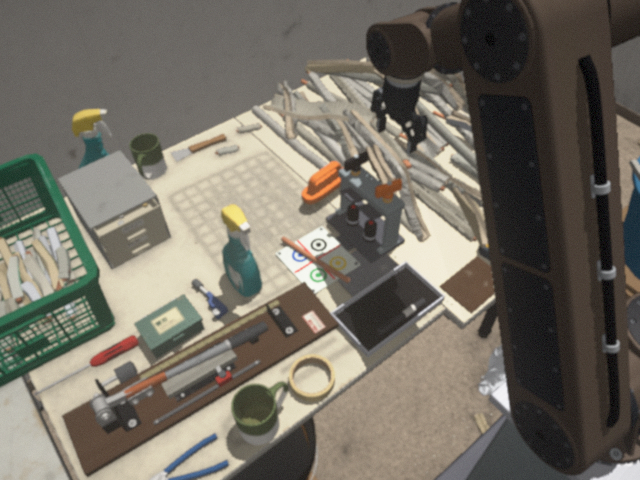

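View pics/side0.png

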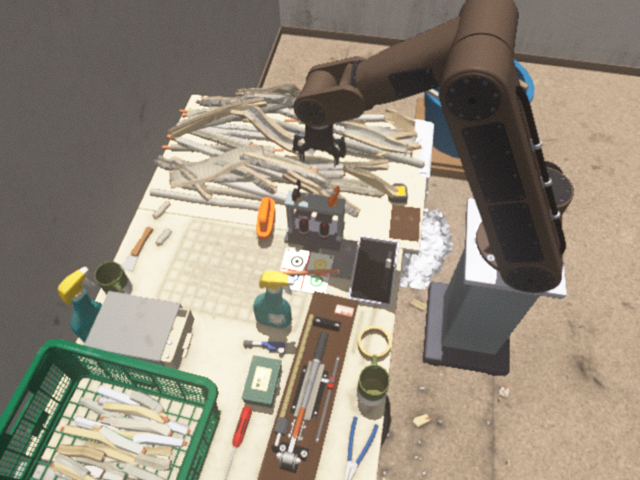

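View pics/wrist0.png

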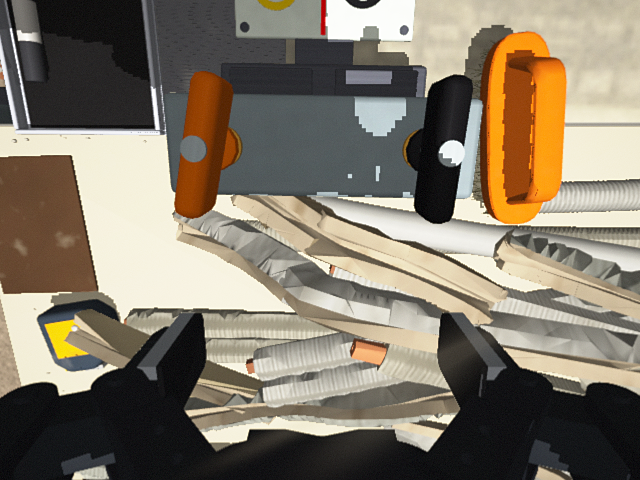

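```bash
python3 - <<'E'
from h import *
a=cv2.imread('pics/scene0.png')[130:370,200:480];cv2.imwrite('pics/c0.png',cv2.resize(a,None,fx=2.5,fy=2.5,interpolation=cv2.INTER_CUBIC))
b=cv2.imread('pics/side0.png')[170:350,230:430];cv2.imwrite('pics/c1.png',cv2.resize(b,None,fx=3,fy=3,interpolation=cv2.INTER_CUBIC))
f=grab('wrist')
print(plane(f,[[193,150],[451,152]],.2),plane(f,[[180,215],[205,80],[435,215],[455,82]],.2))
print(plane(f,[[244,28],[407,30],[325,0]],.005))
print(plane(f,[[18,131],[160,131]],.021))
E
```

```text
[[0.56888215 0.06457051 0.2       ]
 [0.67962863 0.06373443 0.2       ]] [[0.5604725  0.03624265 0.2       ]
 [0.5763293  0.09237236 0.2       ]
 [0.67496468 0.03627107 0.2       ]
 [0.67871176 0.09158054 0.2       ]]
[[0.55861338 0.15746132 0.005     ]
 [0.69567521 0.15589125 0.005     ]
 [0.62664851 0.1781198  0.005     ]]
[[0.36284182 0.07425185 0.021     ]
 [0.48482693 0.07437285 0.021     ]]
```

View pics/c0.png

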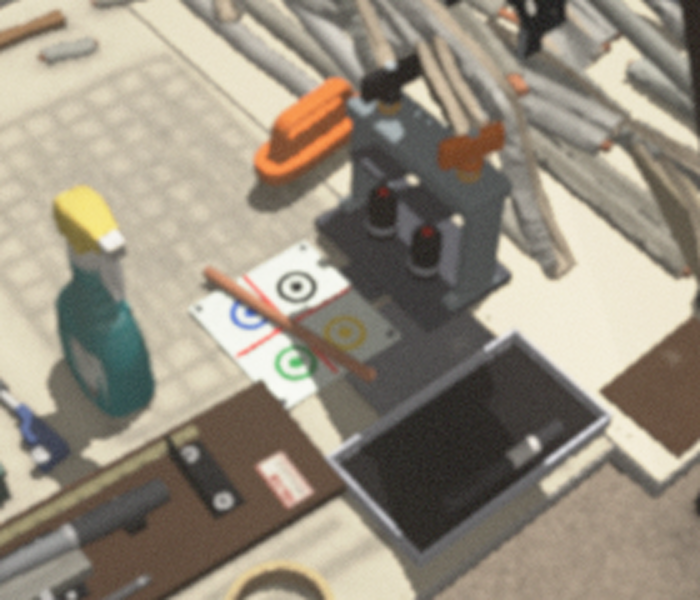

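View pics/c1.png

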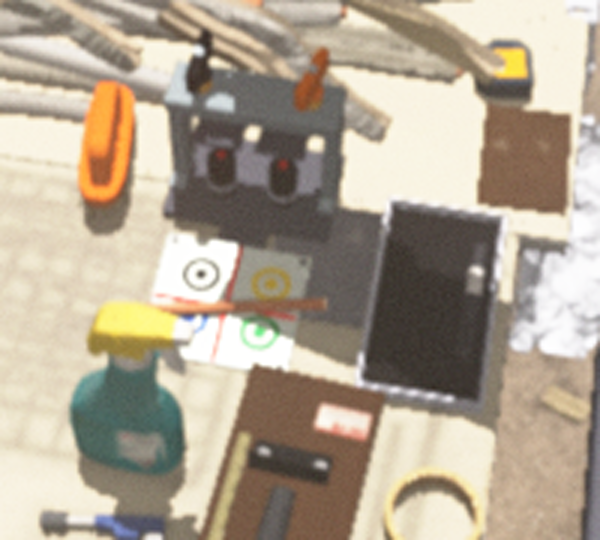

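step_arm:
  rot:
    - [0, 0, 0]
    - [0, 0, 0]
    - [0, 0, 0]
    - [0, 0, 0]
    - [0, 0, 0]
  translation:
    - [-10, 20, 50]
    - [-10, 50, 10]
    - [0, 50, 0]
    - [0, 50, 0]
    - [0, 0, 0]
  claw: [-1, -1, -1, -1, -1]

```text
time_s: 0.82
eef_pos: [0.6037, 0.1742, 0.306]
ee_rot: [0.708, 0.706, -0.0, -0.001]
ft_force: [-0.1, -1.1, 0.4]
opening: 0.0853
```

```bash
python3 - <<'E'
from h import *
f=grab('wrist','w1.png');s=robot.get_state();print(s['time_s'],s['eef_pos'],s['qpos'],plane(grab('scene'),[[244,295]],.0))
E
```

```text
0.875 [0.60382119 0.17276313 0.30593236] [1.73248269e-01 4.45148585e-01 1.46963629e+00 8.29215073e-04
 1.22886069e+00 1.76324138e-01] [[0.65083714 0.40920095 0.        ]]
```

View pics/w1.png

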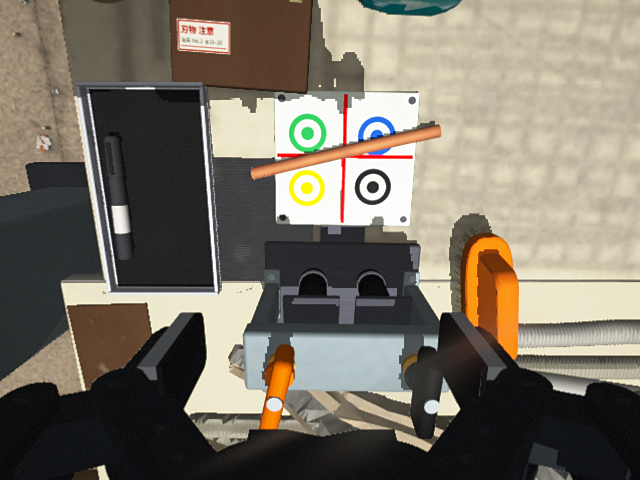

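```bash
python3 - <<'E'
from h import *
f=grab('wrist','w2.png');im=f['img'];hsv=cv2.cvtColor(im,cv2.COLOR_RGB2HSV)
H,S,V=[hsv[...,i].astype(int) for i in range(3)]
roi=np.zeros(H.shape,bool);roi[85:240,235:450]=1
def big(m):
    m=(m&roi).astype(np.uint8);n,l,st,c=cv2.connectedComponentsWithStats(m);return st[1:],c[1:],l
red=((H<3)|(H>177))&(S>200)&(V>120)
tube=(H>=3)&(H<16)&(S>80)&(S<210)
for nm,m in(('tube',tube),):
    st,c,l=big(m);i=st[:,4].argmax();print(nm,st[i],c[i])
    ys,xs=np.where(l==i+1);r=cv2.minAreaRect(np.c_[xs,ys].astype(np.float32));print(r);
    b=cv2.boxPoints(r);P=plane(f,b,.0118);print(P)
    o=b[np.argsort(b[:,0])];e=np.array([o[:2].mean(0),o[2:].mean(0)]);E=plane(f,e,.0118);print('tube ends',E,E.mean(0),np.degrees(np.arctan2(*(E[1]-E[0])[[1,0]])),np.linalg.norm(E[1]-E[0]))
blue=(H>100)&(H<130)&(S>120)&(V>100)
blk=(V<70);
for nm,m in(('blue',blue),('green',(H>45)&(H<85)&(S>120)),('yel',(H>22)&(H<35)&(S>150)),('blk',blk)):
    st,c,l=big(m)
    for s,cc in zip(st,c):
        if s[4]>25: print(nm,s,cc,plane(f,cc,.005)[0])
ys,xs=np.where(red&roi);print(len(xs))
mA=(abs(ys-156)<6)&((xs<320)|(xs>375)); A=plane(f,np.c_[xs,ys][mA],.005)
mB=(abs(xs-344)<8)&((ys<135)|(ys>170)); B=plane(f,np.c_[xs,ys][mB],.005)
for q in(A,B):
    vx,vy,x,y=cv2.fitLine(q[:,:2].astype(np.float32),cv2.DIST_HUBER,0,.01,.01).ravel();print('line',vx,vy,x,y,q.min(0),q.max(0))
E
```

```text
tube [ 250  121  191   56 2378] [345.46677881 148.33389403]
((345.1324462890625, 148.56858825683594), (12.854676246643066, 195.93557739257812), 76.88655853271484)
[[0.52526681 0.21324254 0.0118    ]
 [0.72311627 0.25688657 0.0118    ]
 [0.72708423 0.24459015 0.0118    ]
 [0.52763722 0.20016332 0.0118    ]]
tube ends [[0.52644681 0.20673142 0.0118    ]
 [0.725092   0.25076434 0.0118    ]] [0.6257694  0.22874788 0.0118    ] 12.498444147946573 0.2034669663925507
blue [358 114  37  25 276] [374.21376812 122.72826087] [0.65772315 0.25486153 0.005     ]
blue [370 127  13   9  82] [375.70731707 130.8902439 ] [0.65955282 0.24671015 0.005     ]
blue [368 145  22   7  72] [379.19444444 148.77777778] [0.6638603 0.2285253 0.005    ]
green [289 111  37  39 504] [306.91071429 129.80753968] [0.58747973 0.2481467  0.005     ]
green [301 124  12  13 127] [306.60629921 130.04724409] [0.58715714 0.24790796 0.005     ]
yel [289 168  35  35 436] [306.03669725 184.62844037] [0.58567235 0.19109162 0.005     ]
yel [301 180  11  12 109] [306.04587156 185.28440367] [0.58567126 0.19038216 0.005     ]
blk [235 
[... 161 characters left out ...]
5     ]
blk [235 156  39  10 176] [249.32954545 158.83522727] [0.52548136 0.21874489 0.005     ]
blk [ 235  165  130   75 2577] [281.7524253  216.32207994] [0.5581001  0.15616262 0.005     ]
blk [355 167  35  35 363] [372.15426997 183.42975207] [0.65753121 0.19206687 0.005     ]
blk [367 179  11  11  96] [372.11458333 184.03125   ] [0.65750825 0.19141789 0.005     ]
blk [279 213   7   5  28] [282.07142857 214.92857143] [0.55850629 0.1577354  0.005     ]
468
line 0.99987394 -0.015877798 0.6454117 0.22435923 [0.55535849 0.22193555 0.005     ] [0.69793713 0.22674305 0.005     ]
line 0.022295373 0.99975145 0.62583864 0.2313267 [0.62372628 0.15398607 0.005     ] [0.62814758 0.28583798 0.005     ]
```

```bash
python3 - <<'E'
import cv2
cv2.imwrite('pics/w2c.png',cv2.resize(cv2.imread('pics/w2.png')[80:260,60:460],None,fx=2,fy=2,interpolation=cv2.INTER_NEAREST))
E
```

```text
(no output)
```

View pics/w2c.png

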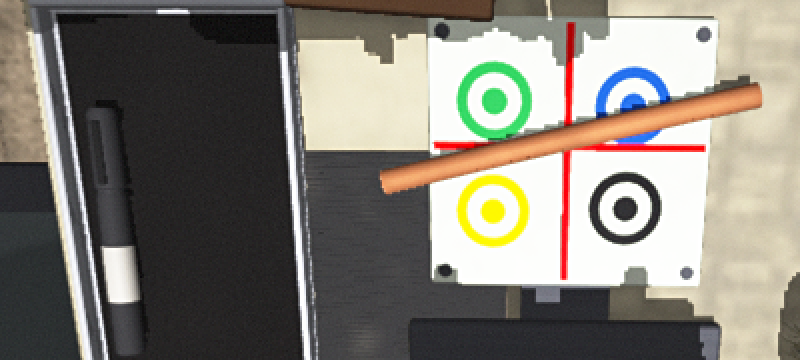

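```bash
python3 - <<'E'
from h import *
f=robot.grab_frame('wrist')
P=plane(f,[[77,85],[205,85],[217,291],[108,292]],.021);print(P, P.mean(0))
P=plane(f,[[89,91],[202,91],[213,286],[117,287]],.021);print('inner rim',P, P.mean(0))
print('marker',plane(f,[[113,137],[124,258]],.02), plane(f,[[122,135],[131,256],],.015))
g=robot.grab_frame('scene');print('mug,tape',plane(g,[[257,435],[312,378]],0))
print('rot z of guide from marks')
E
```

```text
[[0.36383154 0.29033969 0.021     ]
 [0.48918975 0.28970602 0.021     ]
 [0.48370698 0.07309974 0.021     ]
 [0.36007984 0.07249748 0.021     ]] [0.42420203 0.18141073 0.021     ]
inner rim [[0.37464213 0.28481348 0.021     ]
 [0.4857543  0.28424894 0.021     ]
 [0.47967295 0.07917442 0.021     ]
 [0.37118225 0.07850626 0.021     ]] [0.42781291 0.18168577 0.021     ]
marker [[0.3910379  0.24125538 0.02      ]
 [0.38351066 0.11242867 0.02      ]] [[0.39801729 0.24318427 0.015     ]
 [0.38902382 0.11318004 0.015     ]]
mug,tape [[0.37066054 0.56405041 0.        ]
 [0.39740754 0.41273568 0.        ]]
rot z of guide from marks
```

step_arm:
  rot:
    - [0, 0, -10]
    - [0, 0, -10]
    - [0, 0, -10]
    - [0, 0, -10]
    - [0, 0, -10]
    - [0, 0, -10]
    - [0, 0, -10]
    - [0, 0, -7.5]
    - [0, 0, 0]
  translation:
    - [10, 20, -20]
    - [10, 20, -30]
    - [2, 16, -30]
    - [0, 0, -30]
    - [0, 0, -30]
    - [0, 0, -30]
    - [0, 0, -20]
    - [0, 0, -16]
    - [0, 0, 0]
  claw: [0, 0, 0, 0, 0, 0, 0, 0, 0]

```text
time_s: 2.2
eef_pos: [0.6296, 0.2165, 0.0943]
ee_rot: [0.997, 0.077, -0.001, 0.002]
ft_force: [-0.2, -0.2, -0.7]
opening: 0.0427
```

```bash
cat >> h.py <<'E'
from scipy.spatial.transform import Rotation as Ro
def st():
    s=robot.get_state();M=Ro.from_quat(s['ee_rot']).as_matrix()
    print('t',s['time_s'],'pos',s['eef_pos'].round(4),'yaw jaw',np.degrees(np.arctan2(M[1,1],M[0,1])).round(2),'z',M[:,2].round(3),'F',s['ft_force'].round(1),'T',s['ft_torque'].round(2),'op',round(s['opening'],4),'q',s['qpos'].round(2))
E
python3 -c "
from h import *
f=grab('wrist','w3.png');st()"
```

```text
t 2.25 pos [0.63   0.2166 0.0952] yaw jaw -81.1 z [ 0.    -0.003 -1.   ] F [-0.2  0.1  0.3] T [-0.    0.05  0.01] op 0.0429 q [ 0.23  0.71  1.58 -0.    0.85  1.65]
```

View pics/w3.png

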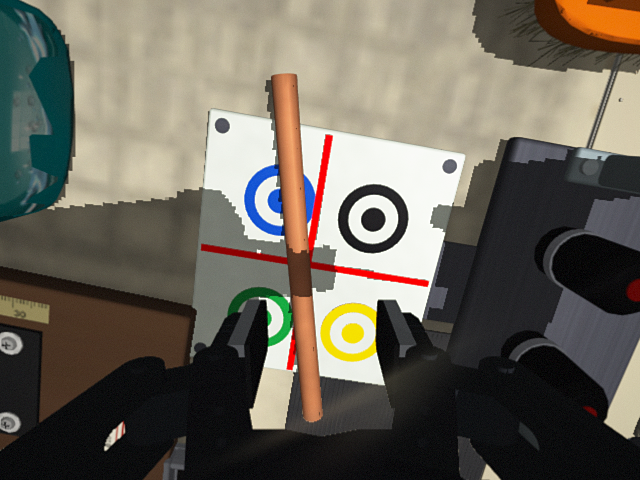

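```bash
python3 - <<'E'
from h import *
f=grab('wrist');st()
E_=plane(f,[[284.5,77],[313,419]],.0118);print(E_,E_.mean(0),np.degrees(np.arctan2(*(E_[0]-E_[1])[[1,0]])),np.linalg.norm(E_[1]-E_[0]))
for c in [[373,219],[353,333],[282,199]]: print(plane(f,c,.005))
E
```

```text
t 2.3 pos [0.6302 0.2169 0.0959] yaw jaw -81.06 z [ 0.002 -0.003 -1.   ] F [ 0.5  0.6 -0.2] T [-0.01 -0.02 -0.01] op 0.0426 q [ 0.23  0.71  1.58 -0.    0.85  1.65]
[[0.72339571 0.25005446 0.0118    ]
 [0.5248174  0.2058082  0.0118    ]] [0.62410656 0.22793133 0.0118    ] 12.561179479363082 0.2034479719733664
[[0.65804581 0.19148695 0.005     ]]
[[0.5855483  0.19003217 0.005     ]]
[[0.6614052 0.2440179 0.005    ]]
```

step_arm:
  rot:
    - [0, 0, 3.6]
    - [0, 0, 0]
    - [0, 0, 0]
    - [0, 0, 0]
    - [0, 0, 0]
  translation:
    - [-5, 11, -15]
    - [0, 0, -30]
    - [0, 0, -20]
    - [0, 0, -5]
    - [0, 0, 0]
  claw: [0, 0, 0, 0, 0]

```text
time_s: 2.92
eef_pos: [0.628, 0.2276, 0.0293]
ee_rot: [0.993, 0.114, 0.005, 0.001]
ft_force: [-0.6, -0.1, 0.2]
opening: 0.0428
```

```bash
python3 -c "
from h import *
f=grab('wrist','w4.png');st()"
```

```text
t 2.975 pos [0.6281 0.2276 0.0295] yaw jaw -76.91 z [ 0.01  -0.001 -1.   ] F [0.4 0.6 0.2] T [0.07 0.01 0.02] op 0.0428 q [ 0.25  0.8   1.61 -0.01  0.72  1.6 ]
```

View pics/w4.png

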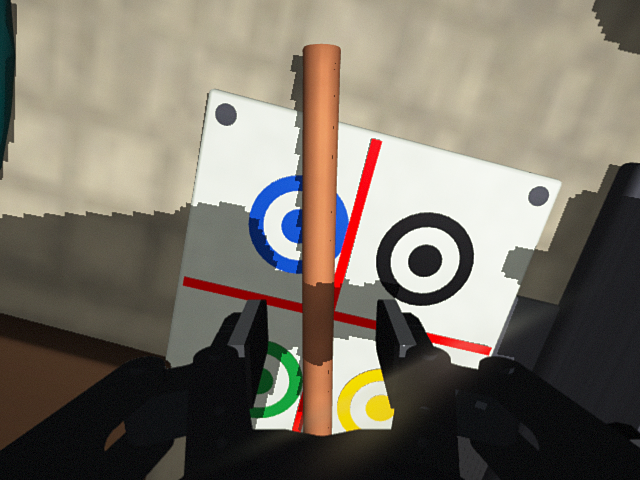

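step_arm:
  rot:
    - [0, 0.5, 0]
    - [0, 0, 0]
    - [0, 0, 0]
    - [0, 0, 0]
    - [0, 0, 0]
    - [0, 0, 0]
  translation:
    - [-2, 0, -8]
    - [0, 0, 0]
    - [0, 0, 0]
    - [0, 0, 0]
    - [0, 0, 0]
    - [0, 0, 0]
  claw: [0, 0, 1, 1, 1, 1]

```text
time_s: 3.72
eef_pos: [0.6267, 0.2278, 0.023]
ee_rot: [0.993, 0.114, 0.002, 0.0]
ft_force: [0.5, 0.1, -0.2]
opening: 0.0108
```

```bash
python3 -c "
from h import *
f=grab('wrist','w5.png');st()"
```

```text
t 3.775 pos [0.6267 0.2278 0.023 ] yaw jaw -76.89 z [ 0.003 -0.    -1.   ] F [0.8 0.1 0.2] T [-0.01  0.02  0.01] op 0.0106 q [ 0.25  0.81  1.61 -0.    0.72  1.59]
```

View pics/w5.png

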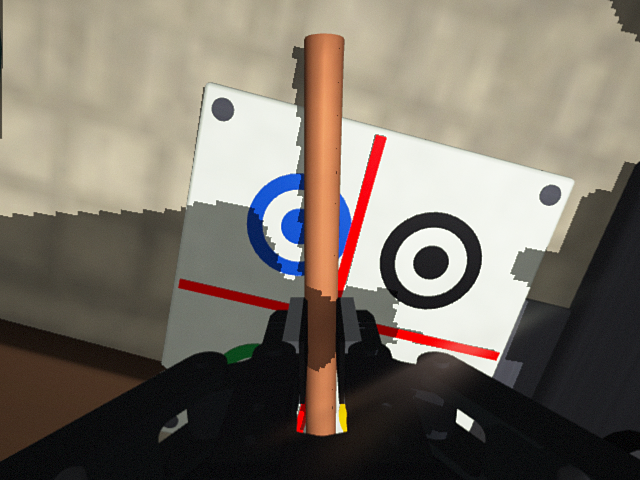

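step_arm:
  rot:
    - [0, 0, 0]
    - [0, 0, 0]
  translation:
    - [0, 0, 0]
    - [0, 0, 0]
  claw: [1, 1]

```text
time_s: 4.03
eef_pos: [0.6267, 0.2278, 0.0229]
ee_rot: [0.993, 0.114, 0.002, 0.0]
ft_force: [1.2, 0.4, -0.8]
opening: 0.0107
```

```bash
python3 -c "
from h import *
st()"
```

```text
t 4.025 pos [0.6267 0.2278 0.0229] yaw jaw -76.89 z [ 0.003 -0.    -1.   ] F [ 1.2  0.4 -0.8] T [-0.03  0.06 -0.01] op 0.0107 q [ 0.25  0.81  1.61 -0.    0.72  1.59]
```

step_arm:
  rot:
    - [0, 0, 0]
    - [0, 0, 0]
    - [0, 0, 0]
    - [0, 0, 0]
  translation:
    - [0, 0, 10]
    - [0, 0, 30]
    - [0, 0, 30]
    - [0, 0, 0]
  claw: [1, 1, 1, 1]

```text
time_s: 4.53
eef_pos: [0.6266, 0.2277, 0.0964]
ee_rot: [0.993, 0.114, 0.002, 0.0]
ft_force: [0.0, -0.5, -0.7]
opening: 0.0108
```

```bash
python3 -c "
from h import *
f=grab('wrist','w6.png');st()"
```

```text
t 4.575 pos [0.626  0.2276 0.095 ] yaw jaw -76.89 z [ 0.001 -0.001 -1.   ] F [ 0.3  0.5 -1.4] T [-0.03  0.01  0.01] op 0.0106 q [ 0.25  0.71  1.58 -0.    0.84  1.59]
```

View pics/w6.png

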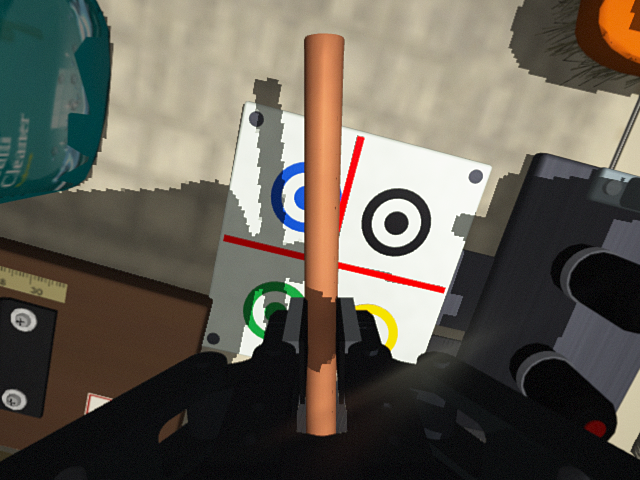

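step_arm:
  rot:
    - [0, 0, 9]
    - [0, 0, 9]
    - [0, 0, 9]
    - [0, 0, 9]
    - [0, 0, 9]
    - [0, 0, 9]
    - [0, 0, 9]
    - [0, 0, 9]
    - [0, 0, 0]
  translation:
    - [-25, -2, 20]
    - [-25, -2, 15]
    - [-25, -4, 0]
    - [-25, -6, 0]
    - [-25, -8, 0]
    - [-25, -8, 0]
    - [-20, -8, 0]
    - [-15, -8, 0]
    - [0, 0, 0]
  claw: [1, 1, 1, 1, 1, 1, 1, 1, 1]

```text
time_s: 5.7
eef_pos: [0.4313, 0.179, 0.1231]
ee_rot: [0.723, 0.691, -0.005, -0.0]
ft_force: [0.4, 0.1, -0.6]
opening: 0.0109
```

```bash
python3 -c "
from h import *
f=grab('wrist','w7.png');st()"
```

```text
t 5.75 pos [0.4321 0.1793 0.1232] yaw jaw -2.77 z [-0.007 -0.007 -1.   ] F [ 0.7 -0.1  0.2] T [ 0.04  0.01 -0.06] op 0.0107 q [ 0.25  0.46  2.06 -0.01  0.63  0.31]
```

View pics/w7.png

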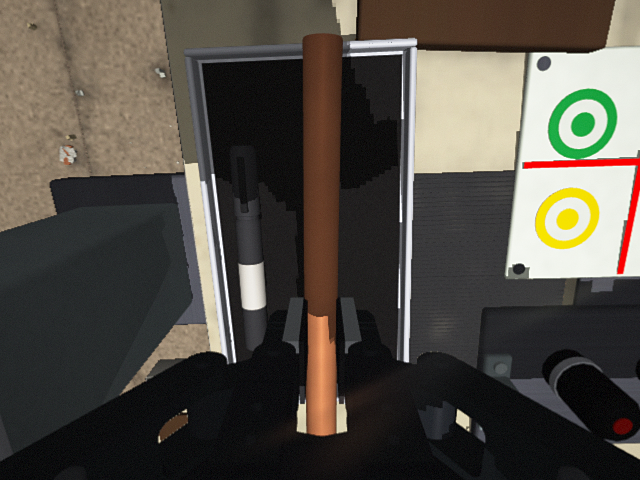

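```bash
python3 - <<'E'
from h import *
f=grab('wrist');st()
print(plane(f,[[186,50],[416,40],[207,340],[412,340],[405,340],[402,60],[217,340]],.021))
print(plane(f,[[205,62],[401,55],[400,300]],.021))
E_=plane(f,[[240,150],[255,345]],.015);print(E_)
E
```

```text
t 5.8 pos [0.4327 0.1795 0.1233] yaw jaw -2.8 z [-0.006 -0.006 -1.   ] F [ 0.3 -0.6 -0.3] T [-0.04 -0.03 -0.03] op 0.0105 q [ 0.25  0.46  2.06 -0.01  0.63  0.31]
[[0.36392932 0.29625701 0.021     ]
 [0.48613321 0.29498302 0.021     ]
 [0.3524278  0.12347082 0.021     ]
 [0.48702229 0.11749276 0.021     ]
 [0.48244605 0.11769408 0.021     ]
 [0.47886371 0.28571163 0.021     ]
 [0.35901575 0.12317548 0.021     ]]
[[0.37328354 0.28995303 0.021     ]
 [0.47830728 0.28817345 0.021     ]
 [0.47895225 0.14632334 0.021     ]]
[[0.38589298 0.24318427 0.015     ]
 [0.38232474 0.11493427 0.015     ]]
```

```bash
python3 - <<'E'
from h import *
f=grab('wrist');st()
print(plane(f,[[322,36]],.119),plane(f,[[322,434]],.112))
E
```

```text
t 5.85 pos [0.4329 0.1796 0.1234] yaw jaw -2.77 z [-0.006 -0.006 -1.   ] F [-0.1  0.1 -0.4] T [-0.   -0.04  0.02] op 0.0112 q [ 0.25  0.46  2.06 -0.01  0.63  0.31]
[[0.43685105 0.27877248 0.119     ]] [[0.42942459 0.12650789 0.112     ]]
```

step_arm:
  rot:
    - [0.3, -0.3, 1.2]
    - [0, 0, 0]
    - [0, 0, 0]
    - [0, 0, 0]
  translation:
    - [6, 4, -20]
    - [0, 0, -30]
    - [0, 0, -20]
    - [0, 0, 0]
  claw: [1, 1, 1, 1]

```text
time_s: 6.35
eef_pos: [0.4422, 0.1848, 0.051]
ee_rot: [0.72, 0.694, 0.001, 0.001]
ft_force: [-0.0, -0.7, -0.2]
opening: 0.0108
```

```bash
python3 - <<'E'
from h import *
f=grab('wrist','w8.png');st()
f=grab('side','s8.png');a=f['img'][200:350,300:440,::-1];cv2.imwrite('pics/s8c.png',cv2.resize(a,None,fx=4,fy=4,interpolation=cv2.INTER_CUBIC))
E
```

```text
t 6.4 pos [0.4424 0.1849 0.0517] yaw jaw -2.08 z [ 0.004  0.    -1.   ] F [ 0.2  0.6 -0.9] T [0.05 0.03 0.  ] op 0.0108 q [ 0.26  0.6   2.08 -0.    0.45  0.3 ]
```

View pics/w8.png

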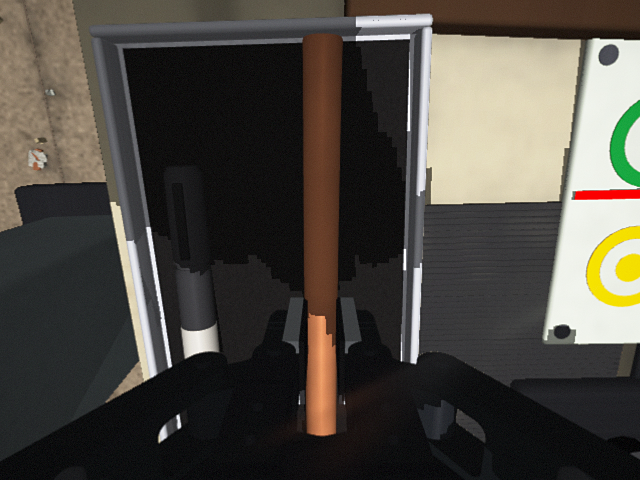

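View pics/s8c.png

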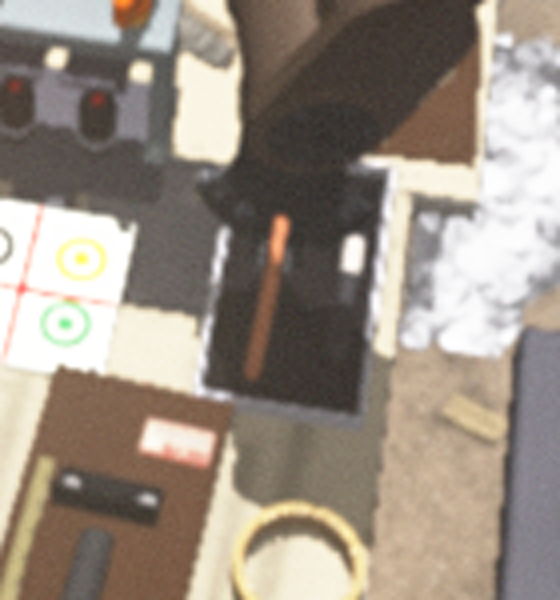

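step_arm:
  rot:
    - [0, 0, 0]
    - [0, 0, 0]
    - [0, 0, 0]
    - [0, 0, 0]
  translation:
    - [-2, -2, -12]
    - [0, 0, -10]
    - [0, 0, -4]
    - [0, 0, 0]
  claw: [1, 1, 1, 1]

```text
time_s: 6.95
eef_pos: [0.4412, 0.183, 0.026]
ee_rot: [0.72, 0.694, 0.003, 0.002]
ft_force: [-0.2, -0.7, -0.3]
opening: 0.0108
```

```bash
python3 - <<'E'
from h import *
st()
E
```

```text
t 6.95 pos [0.4412 0.183  0.026 ] yaw jaw -2.11 z [ 0.007  0.001 -1.   ] F [-0.2 -0.7 -0.3] T [-0.01  0.06 -0.04] op 0.0108 q [ 0.26  0.65  2.1  -0.    0.38  0.29]
```

step_arm:
  rot:
    - [0, 0.4, 0]
    - [0, 0, 0]
  translation:
    - [0, 0, -1.5]
    - [0, 0, 0]
  claw: [1, 1]

```text
time_s: 7.2
eef_pos: [0.4414, 0.1831, 0.0249]
ee_rot: [0.72, 0.694, 0.001, -0.0]
ft_force: [0.4, 0.3, 0.1]
opening: 0.0112
```

```bash
python3 - <<'E'
from h import *
st()
E
```

```text
t 7.2 pos [0.4414 0.1831 0.0249] yaw jaw -2.11 z [ 0.     0.001 -1.   ] F [0.4 0.3 0.1] T [-0.03 -0.03  0.01] op 0.0112 q [0.25 0.65 2.1  0.   0.39 0.29]
```

Lower another 1 mm and release.

step_arm:
  rot:
    - [0, 0, 0]
    - [0, 0, 0]
    - [0, 0, 0]
    - [0, 0, 0]
  translation:
    - [0, 0, -1]
    - [0, 0, 0]
    - [0, 0, 0]
    - [0, 0, 0]
  claw: [1, 0.35, 0.35, 0.35]

```text
time_s: 7.7
eef_pos: [0.4418, 0.1832, 0.0249]
ee_rot: [0.72, 0.694, 0.001, -0.0]
ft_force: [-0.2, -0.4, -0.5]
opening: 0.028
```

```bash
python3 - <<'E'
from h import *
grab('wrist','w9.png');st()
E
```

```text
t 7.75 pos [0.4418 0.1832 0.0249] yaw jaw -2.11 z [ 0.002  0.002 -1.   ] F [-0.3  0.   0.5] T [-0.02  0.01 -0.01] op 0.0278 q [0.25 0.65 2.1  0.   0.39 0.29]
```

View pics/w9.png

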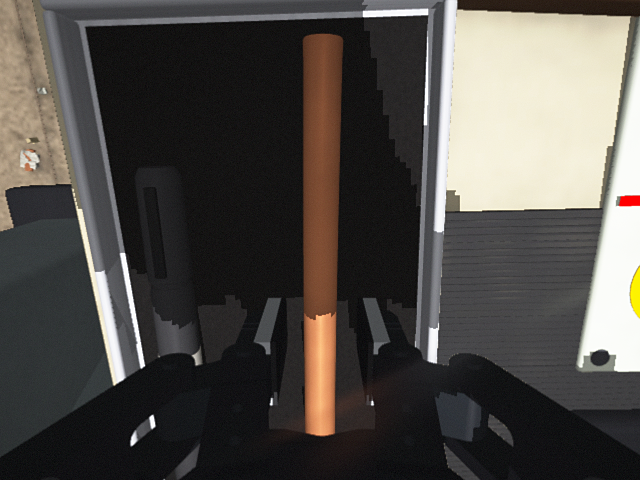

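step_arm:
  rot:
    - [0, 0, 0]
    - [0, 0, 0]
    - [0, 0, 0]
    - [0, 0, 0]
    - [0, 0, 0]
    - [0, 0, 0.5]
    - [0, 0, 0.5]
    - [0, 0, 0.5]
    - [0, 0, 0]
  translation:
    - [0, 0, 20]
    - [0, 0, 50]
    - [0, 0, 50]
    - [0, 0, 60]
    - [30, 0, 50]
    - [50, 0, 40]
    - [50, 0, 20]
    - [30, 0, 0]
    - [0, 0, 0]
  claw: [0.35, 0.35, 0.35, 0, -0.4, -0.5, -0.5, -0.5, -0.5]

```text
time_s: 8.88
eef_pos: [0.6015, 0.1823, 0.3234]
ee_rot: [0.71, 0.704, 0.0, -0.0]
ft_force: [0.4, 0.1, 0.0]
opening: 0.0637
```

```bash
python3 - <<'E'
from h import *
grab('wrist','w10.png');st()
E
```

```text
t 8.925 pos [0.6006 0.1825 0.3236] yaw jaw -0.53 z [-0.     0.001 -1.   ] F [ 0.4 -0.6 -0.8] T [-0.    0.06 -0.  ] op 0.0642 q [0.19 0.43 1.45 0.   1.26 0.2 ]
```

View pics/w10.png

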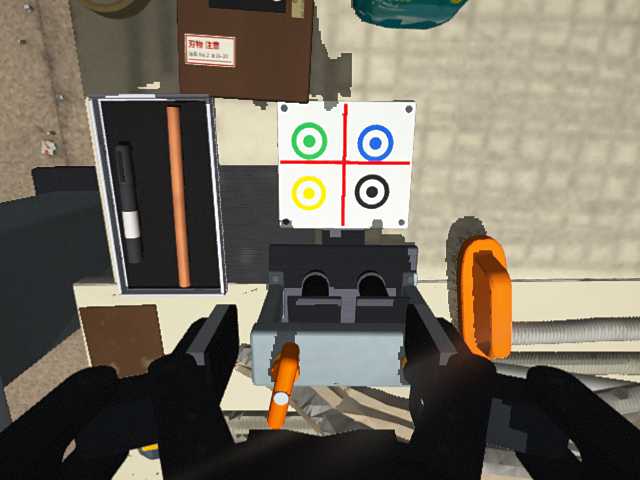

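```bash
cat > m.py <<'E'
from h import *
def meas(f,verbose=1):
    im=f['img'];hsv=cv2.cvtColor(im,cv2.COLOR_RGB2HSV)
    H,S,V=[hsv[...,i].astype(int) for i in range(3)]
    C=proj(f,[[x,y,.005] for x,y in((.55,.145),(.55,.295),(.7,.295),(.7,.145))])
    roi=np.zeros(H.shape,np.uint8);cv2.fillConvexPoly(roi,C.astype(np.int32),1);roi=roi>0
    blue=((H>100)&(H<130)&(S>120)&(V>60)&roi).astype(np.uint8)
    n,l,s,c=cv2.connectedComponentsWithStats(blue)
    ring=1+s[1:,4].argmax();pts=np.argwhere(l==ring)[:,::-1]
    hull=cv2.convexHull(pts.astype(np.float32));r=cv2.fitEllipse(hull)[0]
    dots=[i for i in range(1,n) if i!=ring and s[i,4]>20 and np.hypot(*(c[i]-r))<12]
    B=plane(f,[r]+[c[i] for i in dots],.005)[:,:2]
    red=((H<4)|(H>176))&(S>170)&(V>90)&roi
    ys,xs=np.where(red);P=plane(f,np.c_[xs,ys],.005)[:,:2]
    # split: histogram mode for each family using guide axes (gy dir = world x rotated)
    hx,e=np.histogram(P[:,0],bins=np.arange(.54,.72,.004));xm=e[hx.argmax()]+.002
    hy,e=np.histogram(P[:,1],bins=np.arange(.13,.31,.004));ym=e[hy.argmax()]+.002
    nB=(abs(P[:,0]-xm)<.006)&(abs(P[:,1]-ym)>.008);nA=(abs(P[:,1]-ym)<.006)&(abs(P[:,0]-xm)>.008)
    L=[cv2.fitLine(P[m].astype(np.float32),cv2.DIST_HUBER,0,.001,.001).ravel() for m in(nA,nB)]
    (a,b,x,y),(c2,d,u,v)=L
    t=np.linalg.solve([[a,-c2],[b,-d]],[u-x,v-y]);X=np.array([x+a*t[0],y+b*t[0]])
    angA=np.degrees(np.arctan2(b,a)*(1 if a>0 else 1));angB=np.degrees(np.arctan2(d,c2))
    D=B[-1]-X
    th=np.radians(((angA+90)%180-90 + (angB%180)-90)/2)
    gy=np.array([np.cos(th),np.sin(th)]);gx=np.array([np.sin(th),-np.cos(th)])
    print('blue ring/dot',B.round(4).tolist(),'cross',X.round(4),'angs',angA.round(2),angB.round(2),'n',nA.sum(),nB.sum())
    print('need dgy mm',1000*D@gy,'dgx mm',1000*D@gx,'swing deg',np.degrees(D@gy/.025),'throw deg',np.degrees(D@gx/.025))
    return B,X,th
E
python3 - <<'E'
from m import *
f=grab('wrist');meas(f);
for n in('scene','side'):
    try: meas(grab(n))
    except Exception as e: print(n,e)
print(plane(f,[[309,140.5],[375,143],[308.5,193],[371.5,191.5]],.005))
print(plane(f,[[281,399]],.2))
E
```

```text
blue ring/dot [[0.6598, 0.2451], [0.6599, 0.2448]] cross [0.6256 0.2243] angs -1.15 89.12 n 313 296
need dgy mm 33.90088568443476 dgx mm -21.103396729876554 swing deg 77.6951068589433 throw deg -48.365422640484375
scene OpenCV(4.12.0) /io/opencv/modules/imgproc/src/shapedescr.cpp:361: error: (-201:Incorrect size of input array) There should be at least 5 points to fit the ellipse in function 'fitEllipseNoDirect'

side attempt to get argmax of an empty sequence
[[0.58642612 0.24825608 0.005     ]
 [0.65899802 0.24492456 0.005     ]
 [0.58481485 0.19061949 0.005     ]
 [0.65653253 0.19166582 0.005     ]]
[[0.56820118 0.0632287  0.2       ]]
```

step_arm:
  rot:
    - [0, 0, -3]
    - [0, 0, 0]
    - [0, 0, 0]
    - [0, 0, 0]
    - [0, 0, 0]
  translation:
    - [30, -40, 0]
    - [30, -40, -20]
    - [16, -35, -20]
    - [0, 0, -15]
    - [0, 0, 0]
  claw: [-0.2, -0.2, -0.2, -0.2, -0.2]

```text
time_s: 9.7
eef_pos: [0.6733, 0.0667, 0.2691]
ee_rot: [0.728, 0.686, 0.001, -0.0]
ft_force: [-0.2, -0.8, 0.1]
opening: 0.0511
```

```bash
python3 - <<'E'
from h import *
grab('wrist','w11.png');st()
E
```

```text
t 9.75 pos [0.6736 0.0669 0.27  ] yaw jaw -3.38 z [ 0.002  0.001 -1.   ] F [ 0.9 -1.1  0.3] T [ 0.   -0.04 -0.05] op 0.0513 q [0.   0.55 1.39 0.   1.2  0.06]
```

View pics/w11.png

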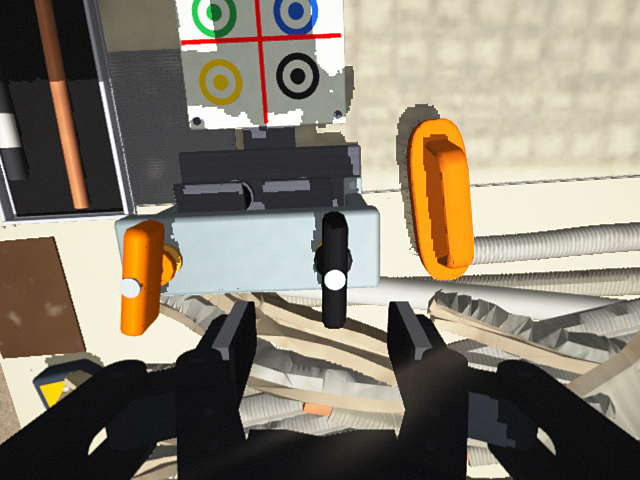

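```bash
python3 - <<'E'
from m import *
f=grab('wrist');st();meas(f)
for z in(.2,.203):print(plane(f,[[335,279.5],[129.5,287.5]],z))
print(plane(f,[[333,218],[334,325],[146,228],[133,330]],.2))
E
```

```text
t 9.8 pos [0.6738 0.0671 0.2707] yaw jaw -3.35 z [ 0.003  0.001 -1.   ] F [ 0.6 -0.1  0.6] T [-0.07  0.06  0.02] op 0.0509 q [0.   0.55 1.39 0.   1.2  0.06]
blue ring/dot [[0.6599, 0.2453], [0.6599, 0.2451]] cross [0.6256 0.2249] angs -1.03 88.94 n 603 402
need dgy mm 33.93497957078665 dgx mm -20.898207599193224 swing deg 77.7732442907498 throw deg -47.895163792879856
[[0.67990241 0.06249614 0.2       ]
 [0.56857758 0.06451285 0.2       ]]
[[0.67985554 0.06361924 0.203     ]
 [0.57021002 0.06560554 0.203     ]]
[[0.68054405 0.09624173 0.2       ]
 [0.67800701 0.0355575  0.2       ]
 [0.58347071 0.09670414 0.2       ]
 [0.5656306  0.03920522 0.2       ]]
```

step_arm:
  rot:
    - [0, -0.2, 0.8]
    - [0, 0, 0]
    - [0, 0, 0]
    - [0, 0, 0]
    - [0, 0, 0]
  translation:
    - [6, -3.6, -20]
    - [0, 0, -30]
    - [0, 0, -25]
    - [0, 0, -12]
    - [0, 0, 0]
  claw: [-0.2, -0.2, -0.2, -0.2, -0.2]

```text
time_s: 10.42
eef_pos: [0.6799, 0.0687, 0.1883]
ee_rot: [0.72, 0.694, 0.006, 0.005]
ft_force: [0.6, -0.1, -0.9]
opening: 0.0512
```

```bash
python3 - <<'E'
from h import *
grab('wrist','w12.png');st()
E
```

```text
t 10.475 pos [0.6802 0.0687 0.189 ] yaw jaw -2.18 z [ 0.017  0.002 -1.   ] F [ 0.6  0.6 -1.6] T [-0.01  0.01 -0.04] op 0.051 q [0.   0.62 1.47 0.   1.03 0.04]
```

View pics/w12.png

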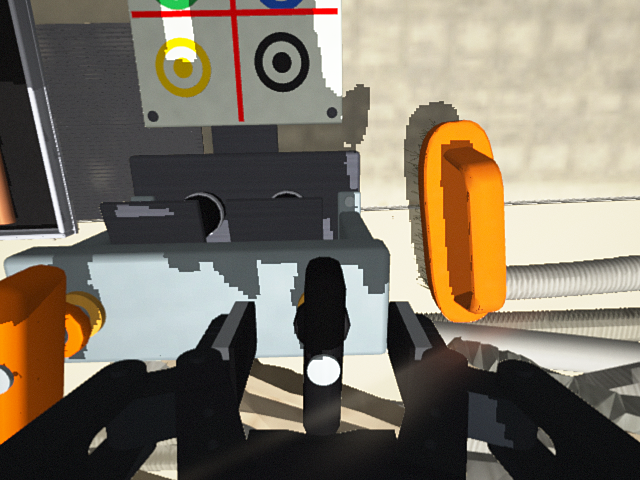

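step_arm:
  rot:
    - [0, 1, 0]
    - [0, 0, 0]
    - [0, 0, 0]
  translation:
    - [0, -5, -10]
    - [0, 0, 0]
    - [0, 0, 0]
  claw: [-0.2, -0.2, -0.2]

```text
time_s: 10.85
eef_pos: [0.6809, 0.0633, 0.1805]
ee_rot: [0.72, 0.694, 0.001, -0.0]
ft_force: [0.0, 0.9, 0.6]
opening: 0.0511
```

```bash
python3 - <<'E'
from h import *
f=grab('wrist','w13.png');st()
g=f['img'];m=(g.min(2)>200).astype(np.uint8);m[:330]=0;m[420:]=0;m[:,:290]=0;m[:,360:]=0
n,l,s,c=cv2.connectedComponentsWithStats(m);i=1+s[1:,4].argmax();print(s[i],c[i],plane(f,c[i],.2025))
E
```

```text
t 10.9 pos [0.6808 0.0633 0.1804] yaw jaw -2.19 z [ 0.001  0.002 -1.   ] F [ 1.  -0.3 -0.3] T [ 0.01  0.06 -0.02] op 0.0512 q [-0.    0.64  1.47  0.    1.03  0.03]
[340 354  20  36 620] [350.25322581 369.81129032] [[0.68902155 0.06354521 0.2025    ]]
```

View pics/w13.png

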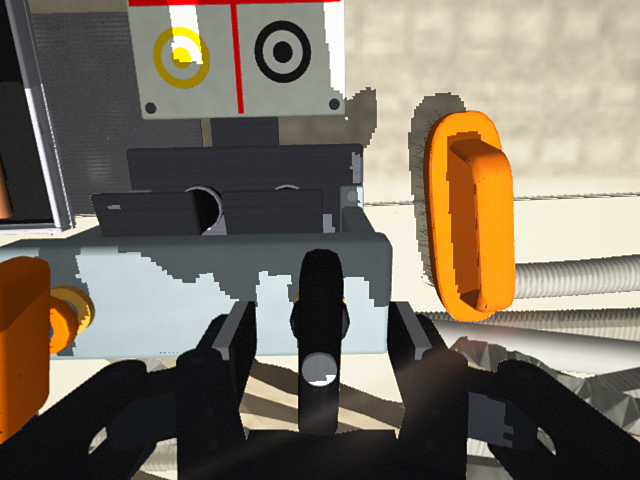

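step_arm:
  rot:
    - [0, 0, 0]
    - [0, 0, 0]
    - [0, 0, 0]
    - [0, 0, 0]
    - [0, 0, 0]
  translation:
    - [0, 0, 0]
    - [0, 0, 0]
    - [0, 0, 0]
    - [0, 0, 0]
    - [0, 0, 0]
  claw: [1, 1, 1, 1, 1]

```text
time_s: 11.52
eef_pos: [0.6801, 0.0633, 0.1811]
ee_rot: [0.72, 0.694, 0.001, -0.001]
ft_force: [-0.9, 0.3, 0.4]
opening: 0.0193
```

```bash
python3 - <<'E'
from m import *
f=grab('wrist');st();print(plane(f,[[319,370]],.2025))
E
```

```text
t 11.575 pos [0.6801 0.0633 0.1811] yaw jaw -2.18 z [-0.     0.002 -1.   ] F [-1.4 -0.3  1.2] T [-0.02  0.22 -0.  ] op 0.019 q [-0.    0.64  1.47  0.    1.04  0.03]
[[0.6785666  0.06346472 0.2025    ]]
```

step_arm:
  rot:
    - [0, 0, 0]
    - [0, 0, 8]
    - [0, 0, 8]
    - [0, 0, 0]
  translation:
    - [0, 0, 0]
    - [0, 0, 0]
    - [0, 0, 0]
    - [0, 0, 0]
  claw: [1, 1, 1, 1]

```text
time_s: 12.08
eef_pos: [0.68, 0.0633, 0.1811]
ee_rot: [0.614, 0.789, 0.0, -0.001]
ft_force: [-1.0, -0.1, 1.1]
opening: 0.0189
```

```bash
python3 - <<'E'
from m import *
f=grab('wrist','w14.png');st()
E
```

```text
t 12.125 pos [0.68   0.0633 0.1811] yaw jaw 14.08 z [-0.001  0.002 -1.   ] F [-0.9 -0.6  1.9] T [-0.06  0.24  0.03] op 0.0193 q [-0.    0.64  1.47  0.    1.04 -0.25]
```

View pics/w14.png

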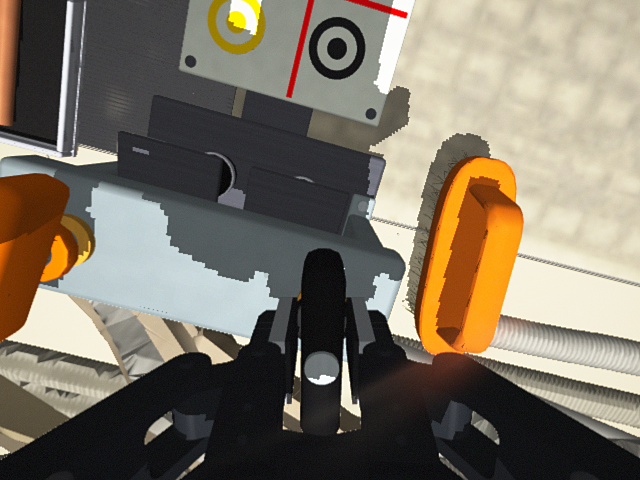

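step_arm:
  rot:
    - [0, 0, 10]
    - [0, 0, 10]
    - [0, 0, 10]
    - [0, 0, 10]
    - [0, 0, 10]
    - [0, 0, 8]
    - [0, 0, 0]
  translation:
    - [0, 0, 0]
    - [0, 0, 0]
    - [0, 0, 0]
    - [0, 0, 0]
    - [0, 0, 0]
    - [0, 0, 0]
    - [0, 0, 0]
  claw: [1, 1, 1, 1, 1, 1, 1]

```text
time_s: 13.0
eef_pos: [0.6797, 0.0631, 0.1811]
ee_rot: [0.152, 0.988, -0.0, -0.001]
ft_force: [-0.6, 0.2, 1.2]
opening: 0.0189
```

```bash
python3 - <<'E'
from m import *
f=grab('wrist','w15.png');st()
f=grab('side','s15.png');a=f['img'][170:350,230:430,::-1];cv2.imwrite('pics/s15c.png',cv2.resize(a,None,fx=3,fy=3,interpolation=cv2.INTER_CUBIC))
E
```

```text
t 13.05 pos [0.6797 0.0631 0.1811] yaw jaw 72.4 z [-0.003 -0.    -1.   ] F [-1.7 -0.4  0.6] T [-0.09  0.27  0.07] op 0.0191 q [-0.    0.64  1.47 -0.    1.04 -1.27]
```

View pics/w15.png

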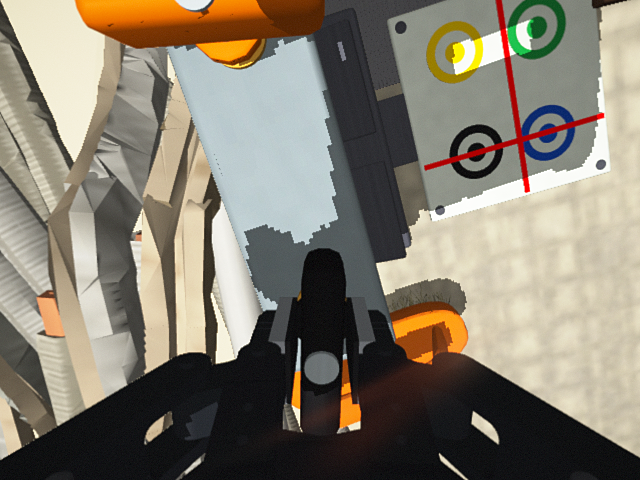

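View pics/s15c.png

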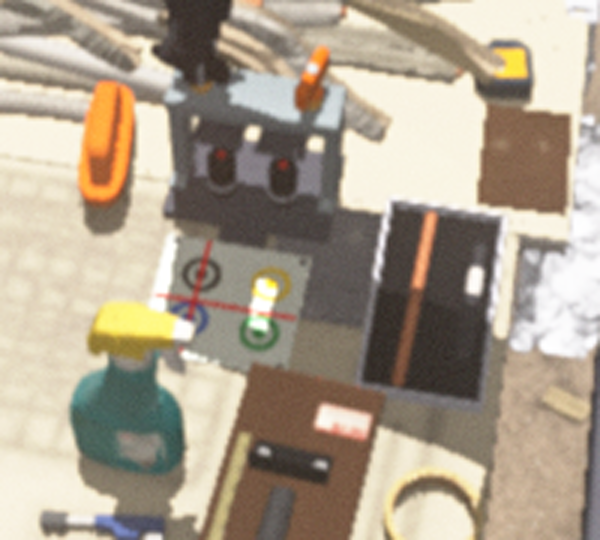

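```bash
python3 - <<'E'
from m import *
f=grab('wrist');st();meas(f)
E
```

```text
t 13.15 pos [0.6797 0.0631 0.1811] yaw jaw 72.45 z [-0.003 -0.    -1.   ] F [-1.9  0.2  1. ] T [-0.09  0.18 -0.04] op 0.0193 q [-0.    0.64  1.47 -0.    1.04 -1.27]
blue ring/dot [[0.6548, 0.2464], [0.6553, 0.2455]] cross [0.6586 0.2246] angs -1.05 89.0 n 901 828
need dgy mm -3.695596826797471 dgx mm -20.833756365859077 swing deg -8.469684038297384 throw deg -47.74745244670148
```

```bash
sed -i 's/    ring=1+s.*/    pts=np.argwhere(np.isin(l,[i for i in range(1,n) if s[i,4]>8]))[:,::-1];ring=-1/' m.py; sed -i "s/B=plane(f,\[r\].*/B=plane(f,[r],.005)[:,:2]/" m.py
python3 - <<'E'
from m import *
f=grab('wrist');st();meas(f)
E
```

```text
t 13.2 pos [0.6797 0.0631 0.1811] yaw jaw 72.49 z [-0.003 -0.    -1.   ] F [-1.3 -0.4  0.6] T [-0.05  0.25 -0.08] op 0.0194 q [-0.    0.64  1.47 -0.    1.04 -1.27]
blue ring/dot [[0.6597, 0.2454]] cross [0.6586 0.2246] angs -1.05 88.98 n 900 818
need dgy mm 0.6807465560832584 dgx mm -20.82442007044131 swing deg 1.5601561832654602 throw deg -47.726055233752454
```

step_arm:
  rot:
    - [0, 0, 2]
    - [0, 0, 0]
  translation:
    - [0, 0, 0]
    - [0, 0, 0]
  claw: [1, 1]

```text
time_s: 13.45
eef_pos: [0.6797, 0.0631, 0.1811]
ee_rot: [0.135, 0.991, -0.0, -0.001]
ft_force: [-0.4, -0.2, 0.9]
opening: 0.019
```

```bash
python3 - <<'E'
from m import *
f=grab('wrist');st();meas(f)
E
```

```text
t 13.5 pos [0.6797 0.0631 0.1811] yaw jaw 74.46 z [-0.003 -0.001 -1.   ] F [-1.2  0.3  0.7] T [-0.11  0.21  0.08] op 0.0191 q [-0.    0.64  1.47 -0.    1.04 -1.3 ]
blue ring/dot [[0.6597, 0.2453]] cross [0.6595 0.2246] angs -1.05 88.97 n 933 805
need dgy mm -0.2657302899236722 dgx mm -20.69242837610577 swing deg -0.6090089640565666 throw deg -47.42355255310417
```

step_arm:
  rot:
    - [0, 0, 0]
    - [0, 0, 0]
    - [0, 0, 0]
    - [0, 0, 0]
    - [0, 0, 0]
    - [0, 0, -10]
    - [0, 0, -10]
    - [0, 0, -10]
    - [0, 0, -10]
    - [0, 0, -10]
    - [0, 0, -10]
    - [0, 0, -10]
    - [0, 0, -9]
    - [0, 0, -9]
    - [0, 0, 0]
  translation:
    - [0, 0, 0]
    - [0, 0, 0]
    - [0, 0, 20]
    - [0, 0, 35]
    - [0, 0, 35]
    - [-15, 0, 0]
    - [-15, 0, 0]
    - [-15, 0, 0]
    - [-15, 0, 0]
    - [-15, 0, 0]
    - [-12, 0, 0]
    - [-10, 0, 0]
    - [-8, 0, 0]
    - [0, 0, 0]
    - [0, 0, 0]
  claw: [-0.2, -0.2, -0.2, -0.2, -0.2, -0.2, -0.2, -0.2, -0.2, -0.2, -0.2, -0.2, -0.2, -0.2, -0.2]

```text
time_s: 15.38
eef_pos: [0.5725, 0.0635, 0.2755]
ee_rot: [0.801, 0.598, 0.002, 0.002]
ft_force: [0.5, 0.7, 0.9]
opening: 0.0513
```

```bash
python3 - <<'E'
from m import *
f=grab('wrist','w16.png');st();meas(f)
E
```

```text
t 15.425 pos [0.5725 0.0635 0.2755] yaw jaw -16.4 z [ 0.005 -0.001 -1.   ] F [ 0.7 -0.7  0.7] T [0.   0.03 0.04] op 0.0512 q [-0.    0.39  1.65 -0.    1.1   0.28]
blue ring/dot [[0.6585, 0.237]] cross [0.6593 0.2242] angs -1.11 89.07 n 562 322
need dgy mm -1.0051946316878964 dgx mm -12.772279464602976 swing deg -2.3037363993969477 throw deg -29.27190832333445
```

View pics/w16.png

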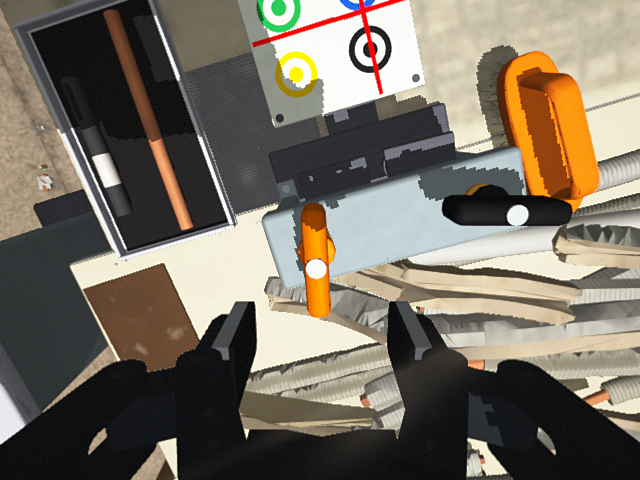

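```bash
python3 - <<'E'
from m import *
f=grab('wrist');st()
P=plane(f,[[316,268.5],[314.5,210],[318.5,313]],.2025);d=P[1]-P[2];print(P,np.degrees(np.arctan2(d[1],d[0]))-90)
E
```

```text
t 15.475 pos [0.5725 0.0635 0.2754] yaw jaw -16.37 z [ 0.005 -0.001 -1.   ] F [-0.5  0.7 -0.5] T [-0.06  0.02 -0.  ] op 0.0514 q [-0.    0.39  1.65 -0.    1.1   0.28]
[[0.56947101 0.0654944  0.2025    ]
 [0.57791025 0.09647662 0.2025    ]
 [0.56327635 0.0398519  0.2025    ]] -14.490278808251674
```

step_arm:
  rot:
    - [0, 0.3, 1.5]
    - [0, 0, 0]
    - [0, 0, 0]
    - [0, 0, 0]
    - [0, 0, 0]
  translation:
    - [-3, 2, -20]
    - [0, 0, -30]
    - [0, 0, -25]
    - [0, 0, -10]
    - [0, 0, 0]
  claw: [-0.2, -0.2, -0.2, -0.2, -0.2]

```text
time_s: 16.1
eef_pos: [0.5703, 0.0655, 0.189]
ee_rot: [0.788, 0.615, 0.001, 0.001]
ft_force: [-0.2, 0.1, 0.0]
opening: 0.0513
```

```bash
python3 - <<'E'
from m import *
f=grab('wrist','w17.png');st()
E
```

```text
t 16.15 pos [0.5705 0.0655 0.1894] yaw jaw -14.06 z [ 0.003 -0.    -1.   ] F [0.6 0.8 0.4] T [-0.01  0.04  0.  ] op 0.0512 q [-0.    0.48  1.75 -0.    0.91  0.25]
```

View pics/w17.png

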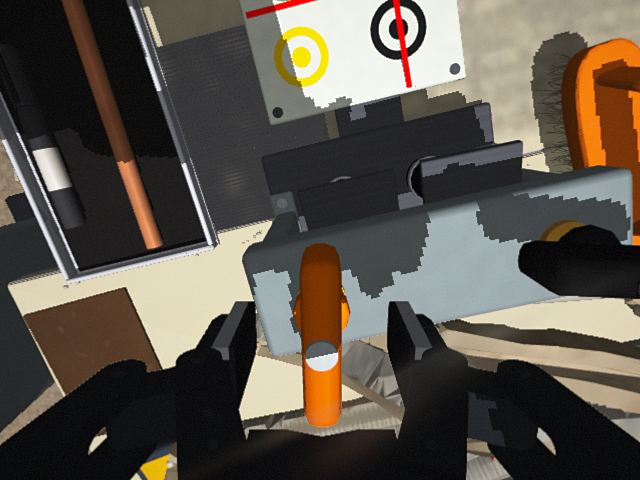

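step_arm:
  rot:
    - [0, 0, 0]
    - [0, 0, 0]
    - [0, 0, 0]
    - [0, 0, 0]
    - [0, 0, 0]
    - [0, 0, 0]
    - [0, 0, 0]
  translation:
    - [-0.5, 0, -9]
    - [0, 0, 0]
    - [0, 0, 0]
    - [0, 0, 0]
    - [0, 0, 0]
    - [0, 0, 0]
    - [0, 0, 0]
  claw: [-0.2, -0.2, 1, 1, 1, 1, 1]

```text
time_s: 17.02
eef_pos: [0.5702, 0.0657, 0.1821]
ee_rot: [0.788, 0.616, 0.002, 0.002]
ft_force: [-2.0, -0.9, -0.6]
opening: 0.0184
```

```bash
python3 - <<'E'
from m import *
st()
E
```

```text
t 17.025 pos [0.5702 0.0657 0.1821] yaw jaw -14.0 z [ 0.005 -0.    -1.   ] F [-2.  -0.9 -0.6] T [0.04 0.18 0.01] op 0.0184 q [-0.    0.49  1.76 -0.    0.89  0.24]
```

Turn about −46° first, then look.

step_arm:
  rot:
    - [0, 0, -9]
    - [0, 0, -9]
    - [0, 0, -9]
    - [0, 0, -9]
    - [0, 0, -8]
    - [0, 0, 0]
  translation:
    - [0, 0, 0]
    - [0, 0, 0]
    - [0, 0, 0]
    - [0, 0, 0]
    - [0, 0, 0]
    - [0, 0, 0]
  claw: [1, 1, 1, 1, 1, 1]

```text
time_s: 17.77
eef_pos: [0.5707, 0.0654, 0.1822]
ee_rot: [0.964, 0.265, 0.001, 0.003]
ft_force: [-1.4, 0.6, -0.1]
opening: 0.0181
```

```bash
python3 - <<'E'
from m import *
f=grab('wrist','w18.png');st()
f=grab('side','s18.png');a=f['img'][170:350,230:430,::-1];cv2.imwrite('pics/s18c.png',cv2.resize(a,None,fx=3,fy=3,interpolation=cv2.INTER_CUBIC))
E
```

```text
t 17.825 pos [0.5707 0.0654 0.1821] yaw jaw -59.18 z [ 0.004 -0.005 -1.   ] F [-1.  -0.4 -0.3] T [ 0.02  0.22 -0.06] op 0.018 q [ 0.    0.49  1.76 -0.01  0.89  1.04]
```

View pics/w18.png

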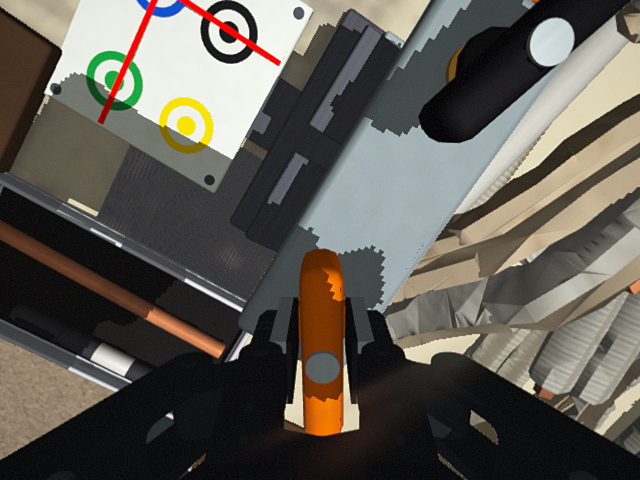

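View pics/s18c.png

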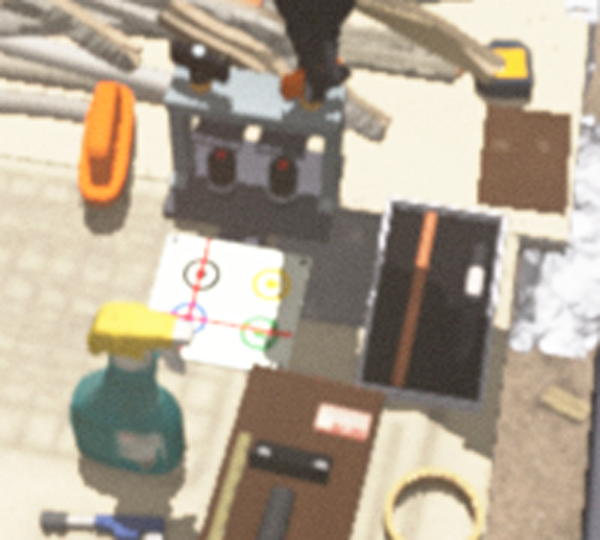

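step_arm:
  rot:
    - [0, 0, -2.4]
    - [0, 0, 0]
    - [0, 0, 0]
  translation:
    - [0, 0, 0]
    - [0, 0, 0]
    - [0, 0, 0]
  claw: [1, 1, 1]

```text
time_s: 18.25
eef_pos: [0.5707, 0.0654, 0.1822]
ee_rot: [0.969, 0.249, 0.001, 0.003]
ft_force: [-1.7, -0.7, 0.8]
opening: 0.0181
```

```bash
python3 - <<'E'
from m import *
st()
E
```

```text
t 18.25 pos [0.5707 0.0654 0.1822] yaw jaw -61.17 z [ 0.004 -0.005 -1.   ] F [-1.7 -0.7  0.8] T [-0.01  0.18 -0.02] op 0.0181 q [ 0.    0.49  1.76 -0.01  0.89  1.07]
```

step_arm:
  rot:
    - [0, 0, 0]
    - [0, 0, 0]
    - [0, 0, 0]
    - [0, 0, 0]
    - [0, 0, 0]
    - [0, 0, 0]
    - [0, 0, 10]
    - [0, 0, 10]
    - [0, 0, 10]
    - [0, 0, 10]
    - [0, 0, 10]
    - [0, 0, 8]
    - [0, 0, 0]
  translation:
    - [0, 0, 0]
    - [0, 0, 0]
    - [0, 0, 20]
    - [0, 0, 35]
    - [0, 0, 35]
    - [0, 0, 35]
    - [10, 20, 10]
    - [10, 20, 0]
    - [10, 20, 0]
    - [0, 20, 0]
    - [0, 20, 0]
    - [0, 15, 0]
    - [0, 0, 0]
  claw: [-0.2, -0.2, -0.2, -0.2, -0.2, -0.2, -0.2, -0.2, -0.2, -0.2, -0.2, -0.2, -0.2]

```text
time_s: 19.88
eef_pos: [0.6019, 0.1837, 0.3231]
ee_rot: [0.713, 0.701, 0.005, 0.003]
ft_force: [0.4, -0.4, -0.9]
opening: 0.051
```

```bash
python3 - <<'E'
from m import *
f=grab('wrist','w19.png');st();meas(f)
a=f['img'][:,:,::-1][60:260,50:450];cv2.imwrite('pics/w19c.png',cv2.resize(a,None,fx=2,fy=2,interpolation=cv2.INTER_NEAREST))
E
```

```text
t 19.925 pos [0.602  0.1832 0.3231] yaw jaw -1.18 z [ 0.011  0.003 -1.   ] F [-0.1 -0.3  0.3] T [0.   0.02 0.03] op 0.0511 q [0.19 0.43 1.45 0.   1.25 0.21]
blue ring/dot [[0.66, 0.245]] cross [0.6597 0.2443] angs -1.08 89.0 n 342 326
need dgy mm 0.2725531788336409 dgx mm -0.7187739274903148 swing deg 0.6246458736016793 throw deg -1.6473084987694915
```

View pics/w19.png

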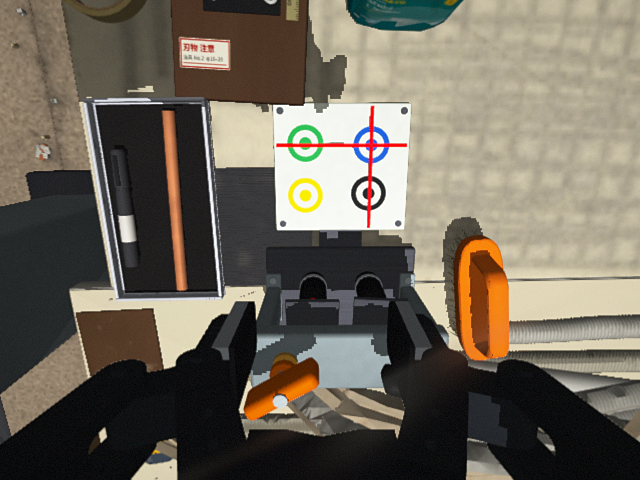

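View pics/w19c.png

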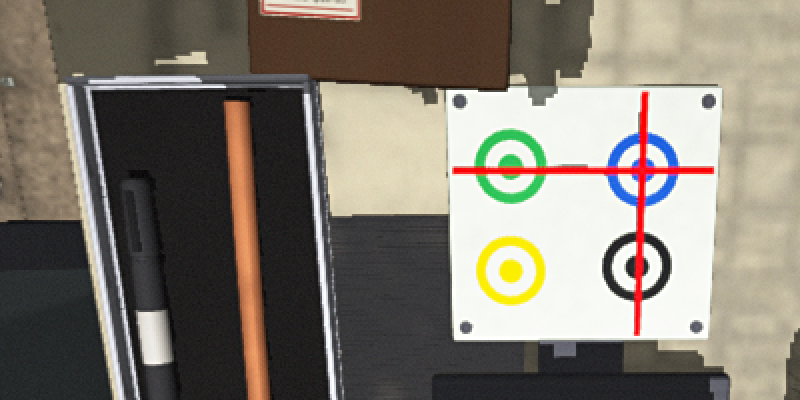

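step_arm:
  rot:
    - [0, 0.5, 1]
    - [0, 0, 0]
    - [0, 0, 0]
    - [0, 0, 0]
  translation:
    - [25, 15, -40]
    - [15, 15, -40]
    - [0, 0, -20]
    - [0, 0, 0]
  claw: [-0.2, -0.2, -0.2, -0.2]

```text
time_s: 20.42
eef_pos: [0.6437, 0.2108, 0.2215]
ee_rot: [0.713, 0.701, 0.003, 0.001]
ft_force: [0.3, 0.5, -1.0]
opening: 0.051
```

```bash
python3 - <<'E'
from m import *
f=grab('wrist','w20.png');st();meas(f)
a=f['img'][:,:,::-1];p=proj(f,[[.66,.245,.005]])[0].astype(int);print(p);a=a[max(p[1]-60,0):p[1]+60,p[0]-60:p[0]+60];cv2.imwrite('pics/w20c.png',cv2.resize(a,None,fx=4,fy=4,interpolation=cv2.INTER_NEAREST))
E
```

```text
t 20.475 pos [0.6441 0.2109 0.2226] yaw jaw -0.99 z [ 0.006  0.003 -1.   ] F [ 0.8 -0.8  1.1] T [-0.01  0.03 -0.01] op 0.0513 q [0.22 0.59 1.45 0.   1.1  0.23]
blue ring/dot [[0.66, 0.2451]] cross [0.6597 0.2446] angs -0.98 88.98 n 606 506
need dgy mm 0.3179985423867099 dgx mm -0.5177706738185371 swing deg 0.7287989748028197 throw deg -1.1866429746178786
[339 179]
```

View pics/w20c.png

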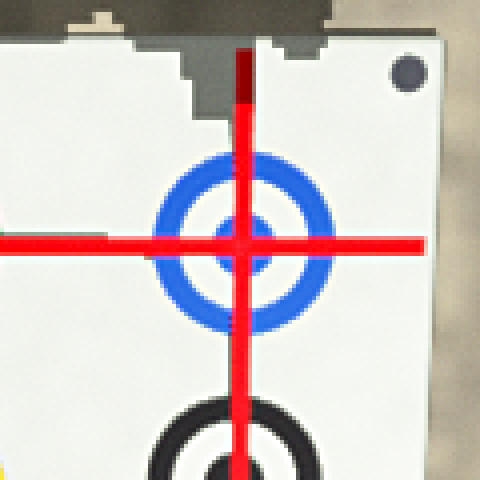

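```bash
python3 - <<'E'
from h import *
f=grab('side','s21.png');a=f['img'][170:350,230:430,::-1];cv2.imwrite('pics/s21c.png',cv2.resize(a,None,fx=3,fy=3,interpolation=cv2.INTER_CUBIC));st()
E
```

```text
t 20.525 pos [0.6443 0.2111 0.2236] yaw jaw -0.95 z [ 0.008  0.004 -1.   ] F [-0.   0.4  0.2] T [ 0.01 -0.02 -0.03] op 0.0511 q [0.22 0.58 1.45 0.   1.1  0.23]
```

View pics/s21c.png

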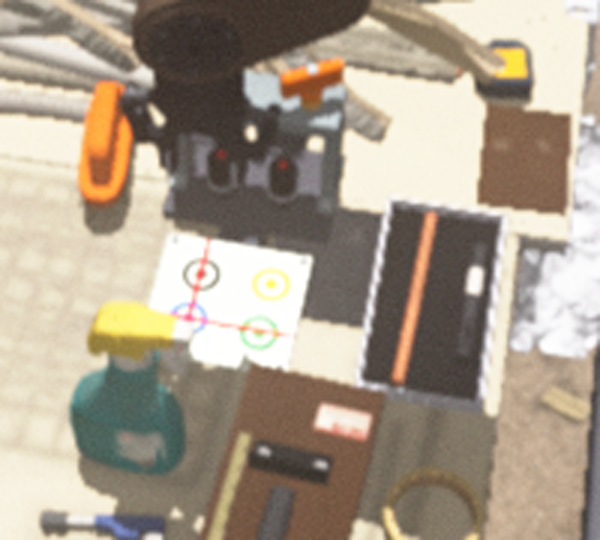

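The side view shows the tube lying in the tray beside the pen, the cross on the blue mark, and the bystanders where they were. The arm is clear of everything.

```bash
python3 -c "
from bench import robot
print(robot.sign_off())"
```

```text
the job is handed in; nothing more can be done
None
```

I moved the copper tube off the setting plate and laid it flat in the tray beside the pen. Then I turned the black wing screw about +77° and the orange one about −47°, and handed the job in at about 20.5 s of the 72 s allowed.

- **Laser cross:** in the last close wrist picture the lines cross on the blue dot, about 0.6 mm from its centre (0.3 mm in guide y, 0.5 mm in guide x). An earlier picture from farther off gave about 0.8 mm. I judged this close enough and did not trim it further.
- **Tube and bench:** the tube lies flat on the free side of the tray. The pen and the other things on the bench look unmoved in the views I checked. I did not re-measure their positions.
- **Forces:** every wrist force I read was under about 3 N. The arm was clear of everything at hand-in.
- **Readings that were off:**
  - The gripper opening read about 11 mm on the 13.6 mm tube and about 19 mm on the 14 mm wings. Both grips held.
  - Two measurements of the blue mark were thrown off, one by a laser line across the ring and one by the picture's edge. I corrected the first and ignored the second.
  - The plate measurement did not work in the scene and side cameras, so the cross position rests on the wrist camera. The side view agrees by eye.

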